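# Scan the sample carousel, then hold the photometer tray at its mark

## Robot

A 7-joint arm with a two-finger parallel gripper is mounted at the origin on the work surface. World frame = base frame: x ahead of the robot, y to its left, z up, the work surface at z = 0. Lengths are in mm, angles in rad, forces in N, time in s.
With the tool pointing down it reaches from about 425 to 875 mm from the base axis. Payload 8.4 kg.
Tool frame: the origin (TCP) lies at the very end of the fingers, on their centre line; the grasp point (between the pads) lies 19 mm behind it; y points along the fingers, x is the direction in which the jaws open and shut, and the axes are right-handed (so a half turn about y gives the same grasp; the last joint's range is limited). The gripper opens to 87 mm and grips with 3 to 60 N. Pads are 19 mm wide; open, the fingers measure 117 mm over their backs; the gripper's body (75 mm by 190 mm) begins 51 mm behind the grasp point.
Start: joints at [1.132, 0.333, 0.04, 1.465, -0.013, 1.343, -0.059], TCP at [216.621, -612.812, 222.546] pointing down, gripper open.
Joint ranges: [-2.58, 2.58], [-0.38, 2.09], [-1.3, 1.39], [0.25, 2.4], [-1.5, 4.64], [0.08, 2.09], [-2.65, 2.65]. Speed limits (rad/s): [2.22, 2.22, 2.79, 2.79, 3.14, 3.14, 3.14].

## Interface

Orientations are given as a 3x3 rotation matrix whose columns are the frame's x, y, z axes.
In Python, from station import * gives the robot as it stands. Calls block until the motion is done:
- move_ptp(position, orientation): joint-space move of the TCP to a pose.
- move_l(position, v=150, ori=None, guard=None): straight line of the TCP; ori=None keeps the orientation; v is the mean speed in mm/s. With guard (N) it stops when the force on the tool has changed by that much, and returns True; else False.
- move_joints(angles): joint-space move.
- move_gripper(opening): finger opening in mm; the grip force is fixed at half the most; returns when the fingers have stopped.
- sleep(seconds).
- solve_ik(position, orientation): joint angles nearest the present ones, or None.
- observe(): the state.
- snapshot(name): name is "scene" or "top" or "wrist"; returns the picture (384x512x3 uint8, red, green, blue); there is no depth.
- get_calibration(name): a dict with "intrinsics" (3x3 intrinsics, pixels), "cam_to_world" (4x4, takes a point from camera to world coordinates); the wrist camera has in their place "tool_from_camera" (4x4, takes a point from camera to tool coordinates, whose origin is the TCP and whose axes are the tool frame's). Camera axes: x right, y down, z forward; pixel columns grow to the right and rows downward; lengths in mm; the calibration is good to about 2 mm. A picture is of the moment at which its call begins: read the wrist's pose just before it. get_calibration takes no time and is no camera call.
A pose or a line that the arm cannot do raises Unreachable and nothing moves.
- sign_off(): hands the job in, once; it reports no verdict.
Trained networks look in the newest picture that a camera, given by its name, has taken for a name from the list of things; names that differ only in an ending like _2 or _b are one class to them, and where a whole thing is asked for, a point or a joint stands for the part that bears it (a point fixed in the world has none). Each returns a list of dicts, best first, with "score" (0 to 1); they miss things now and then, are a little off and sometimes report something else, mostly with a low value. They report only what shows in the picture. A call takes as long as a camera call. They do not tell look-alikes from the thing itself.
- masks_of(camera, label): "mask" (384x512 bool, what is visible of it) and "box" ([left, top, width, height] in pixels, round what is visible of it).
- spot_point(camera, label): "location" ([column, row] in pixels: a listed point, or the origin of a listed thing).
The state is a dict: "clock": time; "joint_positions": joint angles; "dq": joint speeds; "effort": joint torques, N m; "position": TCP position; "tcp_rot": TCP orientation; "ft_force": force on the tool from outside, world axes, zero at the start; "ft_torque": the same for the moment, N m; "width": finger opening in mm.
Only numpy, scipy, OpenCV 4.12 (cv2) and the standard library are available. Lean on these libraries where they do the work, as an engineer would, in place of code of your own. Each camera call takes 0.05 s, during which the arm holds its last target. There are 200 camera calls.

## Task

Crank the sample carousel by its knob through one full turn, either way round, so that every tube passes the reader and the knob ends where it began; leave the photometer's tray shut meanwhile. Then pull the photometer's spring-loaded tray out until its upright tab is in line with the two steel mark fins, and finish while holding it there, for it springs shut if let go. Do not disturb the other things on the bench.

Things in the scene. Friction and masses are not known exactly. Their poses are not given: they have to be found in the camera images.
- carousel: Fixed round base of the sample carousel (170 mm wide); it may stand left or right of the robot's middle. Origin on the worktop, on the upright axis of the rotor. A reader block 50 mm wide and 85 mm tall stands beside the rotor, centred 112 mm along the base's +x; the knob begins near that side.
- rotor (a joint): Angle of the carousel rotor about its upright axis, rad, counter-clockwise from above; within 0.1 of 0 at the start, counts on past a turn (full turn 6.28). At 0 the knob lies along the base's +x. No stops; friction 0.06 N m, stays where left. Grey disc 156 mm wide, deck 70 mm high, ten white tube caps up to 86 mm high; a metal crank bar over them (top 103 mm high) carries the knob.
- knob_top (a point): Centre of the top of the crank knob: an upright black cylinder 24 mm across and 42 mm tall, 50 mm from the rotor's axis, its top 146 mm above the worktop. It swivels freely on its pin, so it can be gripped and led round in a circle without turning the gripper.
- photometer: Fixed beige desktop photometer, 180 mm wide, 220 mm deep, 100 mm tall in front and 119 mm at the rear, on the other side from the carousel. Origin on the worktop straight under the tab of the shut tray; +x points from the tab into the machine, whose front face is 50 mm along +x. A sill 130 mm wide, 35 mm tall runs out in front to 110 mm along -x.
- tray (a joint): How far the tray is pulled out, m: 0 shut, growing along the photometer's -x, stop at 0.095 (past the mark). A spring pulls it shut with 3 N when shut, plus 0.8 N per cm. The tray is a grey plate 70 mm wide, 38 to 48 mm above the worktop.
- tab_top (a point): Centre of the top of the tray's tab: an upright black plate 14 mm thick along the photometer's x, 32 mm wide along its y, standing up from the tray (48 mm) to 110 mm above the worktop. It moves with the tray; when shut there are 43 mm free between its rear face and the machine's front.
- mark_clip: Fixed steel mark on the sill, 40 to 75 mm in front of the shut tab: two upright fins centred 50 mm left and right of the tray's middle, 6 mm thick along the slide, 14 mm wide, tops 63 mm above the worktop. Origin midway between the fins on the sill's top (35 mm high), axes as the photometer's. At the mark, the middle of the tab lies in the plane of the fins (x of tab_top in this frame is 0).
- specimen_jar: Small capped jar, 44 mm wide, 55 mm tall, standing; origin under its centre. Bystander.
- pen: Marker pen lying on the worktop, 135 mm long along its x, about 13 mm thick; origin under its middle. Bystander.
- cuvette_box: Small cardboard box 60 x 45 x 32 mm; origin under its centre. Bystander.
- reagent_bottle: Amber bottle, 50 mm wide, 120 mm tall, standing; origin under its centre. Bystander.
- tube_rack: Dark wire-grey rack of capped tubes, 200 x 70 mm, 97 mm tall; origin under its centre. Bystander.
- beaker: Glass beaker, 70 mm wide, 90 mm tall; origin under its centre. Bystander.
- tip_box: Box of pipette tips, 120 x 85 x 60 mm; origin under its centre. Bystander.
- steel_bowl: Steel bowl, 120 mm wide, 45 mm tall; origin under its centre. Bystander.
Things that resemble listed ones, but are neither listed nor needed, are in the scene too. There is more than one size of the carousel; the job needs the middle-sized.

How it is judged (in metres and radians):
On the way, in this order (a step that is already met when the one before it is completed fails the run):
1. the carousel has been turned through one full turn, the tray still shut ((value of joint rotor between 5.85 and 6.75 rad or value of joint rotor between -6.75 and -5.85 rad) and value of joint tray below 0.012 m), for 0.2 s.
2. the tray is held at the mark by the fingers (x of tab_top in the frame of mark_clip between -0.006 and 0.006 m and contact force between tray and the fingers above 2 N), for 0.2 s.
At the end, for the whole second after the job is handed in: The fingers hold the tray still (more than 2 N between fingers and tray) with the middle of its tab within 6 mm of the plane of the mark fins; the rotor is at rest one full turn from its start (its angle 5.85 to 6.75 rad from zero, either way) (all of step 2 and (value of joint rotor between 5.85 and 6.75 rad or value of joint rotor between -6.75 and -5.85 rad) and velocity of joint tray between -0.01 and 0.01 m/s and velocity of joint rotor between -0.1 and 0.1 rad/s); the arm keeps its last pose, push and grip.
It fails at once if one of the other things on the bench is disturbed (moved more than 30 mm) (distance of any of specimen_jar, pen, cuvette_box, reagent_bottle, tube_rack, beaker, tip_box, steel_bowl from where it was at the start of the episode above 0.03 m).
It also fails if it takes over 58 s, if anything falls off the work surface, if the arm or the gripper's body presses on something with over 40 N, if the wrist force passes 120 N, or if a joint passes its speed limit or range.

## Working session

There is one attempt and no reset: what is moved stays moved. The work goes in short steps, each a Python script; the robot and the scene stay as the last script left them, time stands still between calls to the robot, and variables do not carry over. Pictures are saved under pics/ and viewed, about 8 in all and at most 12, crops included, and the job is handed in when it is done.

```bash
mkdir -p pics; ls; cat > h.py <<'E'
from station import *
import numpy as np, cv2
def save(n,img): cv2.imwrite('pics/'+n+'.png',cv2.cvtColor(img,cv2.COLOR_RGB2BGR))
def ray(cam,px,z,T=None):
    c=get_calibration(cam)
    if T is None: T=np.array(c["cam_to_world"])
    d=T[:3,:3]@np.linalg.inv(c["intrinsics"])@np.array([px[0],px[1],1.])
    o=T[:3,3]; return o+d*(z-o[2])/d[2]
def wristT(s):
    P=np.eye(4);P[:3,:3]=s["tcp_rot"];P[:3,3]=s["position"]
    return P@np.array(get_calibration("wrist")["tool_from_camera"])
def proj(cam,p,T=None):
    c=get_calibration(cam)
    if T is None: T=np.array(c["cam_to_world"])
    q=np.array(c["intrinsics"])@(T[:3,:3].T@(np.array(p)-T[:3,3])); return q[:2]/q[2]
E
python3 - <<'E'
from h import *
a=snapshot("scene");b=snapshot("top")
save('both',cv2.resize(np.vstack([a,b]),None,fx=.78,fy=.78)); save('scene',a);save('top',b)
for c in("scene","top"):
  print(c,np.round(get_calibration(c)["cam_to_world"],2).tolist())
  for l,z in(("knob_top",146),("tab_top",110),("carousel",0),("photometer",0),("mark_clip",35)):
    for r in spot_point(c,l)[:5]: print(l,round(r["score"],2),np.round(r["location"]),np.round(ray(c,r["location"],z)))
E
```

```text
pics
scene [[-0.43, 0.69, -0.59, 1209.53], [0.9, 0.34, -0.26, 339.85], [0.02, -0.64, -0.77, 1074.67], [0.0, 0.0, 0.0, 1.0]]
knob_top 0.66 [337. 236.] [550. 284. 146.]
knob_top 0.61 [384. 145.] [146. 309. 146.]
tab_top 0.76 [168. 180.] [ 557. -256.  110.]
carousel 0.96 [267. 288.] [702. 152.   0.]
carousel 0.8 [331. 248.] [496. 272.   0.]
carousel 0.57 [376. 176.] [146. 319.   0.]
photometer 0.97 [168. 204.] [ 574. -265.    0.]
mark_clip 0.45 [184. 183.] [ 494. -246.   35.]
top [[0.01, -1.0, 0.06, 342.21], [-1.0, -0.01, -0.01, 10.62], [0.01, -0.06, -1.0, 1646.02], [0.0, 0.0, 0.0, 1.0]]
knob_top 0.65 [166. 249.] [216. 334. 146.]
knob_top 0.44 [184. 159.] [538. 276. 146.]
knob_top 0.41 [212. 108.] [725. 177. 146.]
tab_top 0.86 [331. 154.] [ 567. -262.  110.]
carousel 0.93 [192. 174.] [498. 268.   0.]
carousel 0.75 [177. 263.] [150. 322.   0.]
carousel 0.74 [223. 122.] [709. 150.   0.]
photometer 0.97 [325. 158.] [ 568. -259.    0.]
photometer 0.6 [324. 173.] [ 506. -254.    0.]
photometer 0.47 [387. 149.] [ 606. -505.    0.]
mark_clip 0.43 [327. 174.] [ 501. -259.   35.]
```

View pics/top.png

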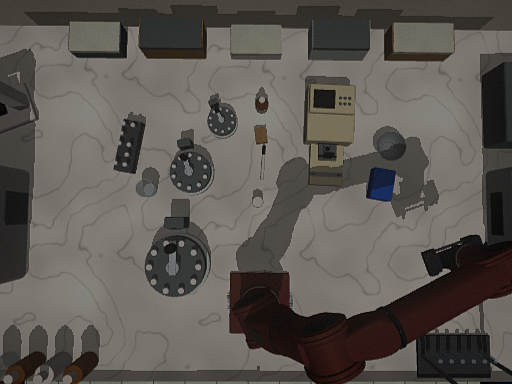

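View pics/scene.png

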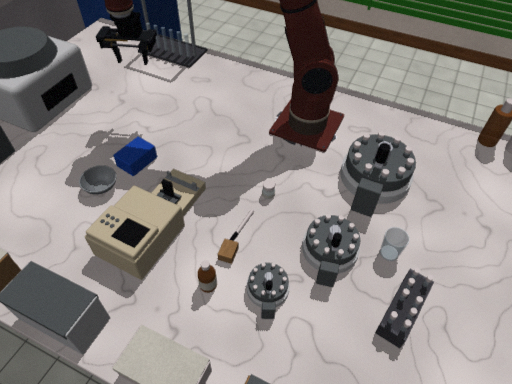

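The two views agree: the middle-sized carousel is at about (498, 270), between the big one at (150, 320) and the small one at (705, 150). The photometer's tab is at about (562, -259). In the top view these are at (190,171) and (327,153). Next I go above the carousel and look from close by.

```bash
python3 - <<'E'
from h import *
s=observe(); print(np.round(s["tcp_rot"],2).tolist(), np.round(get_calibration("wrist")["tool_from_camera"],2).tolist())
R=np.array(s["tcp_rot"])
def ori(a): # jaw x at angle a, y down
    x=np.array([np.cos(a),np.sin(a),0]);y=np.array([0,0,-1.]);return np.column_stack([x,y,np.cross(x,y)])
for a in np.arange(-180,180,30):
    r=[]
    for p in([498,270,300],[548,285,112],[448,255,112],[498,320,112],[560,-259,200],[560,-259,70],[500,-259,70]):
        q=solve_ik(p,ori(np.radians(a))); r.append(None if q is None else np.round(q,1).tolist())
    print(a,[x is not None for x in r], r[0],r[4])
E
```

```text
[[0.33, 0.0, 0.94], [-0.94, 0.0, 0.33], [-0.0, -1.0, 0.0]] [[1.0, -0.0, 0.0, -0.54], [-0.0, -0.24, 0.97, -162.03], [-0.0, -0.97, -0.24, 65.38], [0.0, 0.0, 0.0, 1.0]]
-180 [True, True, True, True, True, True, True] [0.3, 0.3, -1.1, 1.5, 0.3, 1.5, 2.4] [-0.5, 0.5, 1.2, 1.6, -0.5, 1.4, -2.4]
-150 [False, True, False, True, True, True, True] None [0.5, 0.3, -0.1, 1.6, 0.0, 1.3, -2.3]
-120 [True, True, True, True, True, True, True] [-1.3, 0.2, 0.8, 1.6, -0.1, 1.5, -2.6] [0.5, 0.3, -0.2, 1.6, 0.1, 1.3, -1.8]
-90 [True, True, True, True, True, True, True] [-0.8, 0.1, 0.2, 1.6, -0.0, 1.5, -2.1] [0.5, 0.3, -0.2, 1.6, 0.1, 1.3, -1.3]
-60 [True, True, True, True, True, True, True] [0.4, 0.4, -1.3, 1.5, 0.4, 1.5, -1.9] [0.6, 0.3, -0.2, 1.6, 0.1, 1.3, -0.7]
-30 [True, True, True, True, True, True, True] [0.1, 0.2, -0.7, 1.5, 0.1, 1.5, -1.2] [0.6, 0.3, -0.3, 1.6, 0.1, 1.3, -0.2]
0 [True, True, True, True, True, True, True] [0.2, 0.2, -0.9, 1.5, 0.2, 1.5, -0.7] [0.7, 0.3, -0.4, 1.6, 0.1, 1.3, 0.3]
30 [True, True, True, True, True, True, True] [0.4, 0.4, -1.3, 1.5, 0.4, 1.5, -0.3] [0.7, 0.3, -0.4, 1.6, 0.1, 1.3, 0.8]
60 [True, True, True, True, True, True, True] [0.2, 0.2, -0.9, 1.5, 0.2, 1.5, 0.3] [0.7, 0.3, -0.5, 1.6, 0.2, 1.3, 1.3]
90 [True, True, True, True, True, True, True] [0.4, 0.4, -1.3, 1.5, 0.3, 1.5, 0.7] [0.8, 0.3, -0.5, 1.6, 0.2, 1.3, 1.8]
120 [True, True, True, True, True, True, True] [0.3, 0.3, -1.1, 1.5, 0.3, 1.5, 1.3] [1.2, 0.5, -1.1, 1.5, 0.4, 1.4, 2.1]
150 [True, True, True, True, True, True, True] [0.3, 0.3, -1.1, 1.5, 0.3, 1.5, 1.8] [1.2, 0.6, -1.2, 1.5, 0.5, 1.4, 2.6]
```

```bash
cat >> h.py <<'E'
def ori(a):
    x=np.array([np.cos(a),np.sin(a),0]);y=np.array([0,0,-1.]);return np.column_stack([x,y,np.cross(x,y)])
E
python3 - <<'E'
from h import *
move_joints([1.132,.1,.04,1.465,-.013,1.5,-.059])
move_joints([-.5,.1,0,1.465,0,1.55,-.3])
s=observe();print(np.round(s["position"]),np.round(s["tcp_rot"],2).tolist(),s["clock"])
for a in (-30,0,20,30): print(a,solve_ik([520,275,320],ori(np.radians(a))))
a=np.radians(10)
move_ptp([510,262,300],ori(a))
s=observe();print(np.round(s["joint_positions"],2),s["clock"])
im=snapshot("wrist");T=wristT(s);save('w1',im)
for l,z in(("knob_top",146),("carousel",0),("rotor",0)):
    for r in spot_point("wrist",l)[:4]: print(l,round(r["score"],2),np.round(r["location"]),np.round(ray("wrist",r["location"],z,T)))
E
```

```text
[514. 229. 363.] [[0.98, 0.02, -0.2], [0.2, 0.01, 0.98], [0.03, -1.0, 0.01]] 4.2333
-30 [-5.68133712e-01  1.76088921e-01  7.08193314e-03  1.46405878e+00
 -1.24359432e-03  1.50144933e+00 -1.08467389e+00]
0 [-0.54717015  0.17690114 -0.01750628  1.46294153  0.00308795  1.50177686
 -0.56461624]
20 [-0.53322416  0.17749151 -0.03387481  1.4621974   0.00599404  1.50200468
 -0.21791335]
30 [-0.5262589   0.17780144 -0.04205382  1.46182554  0.00745334  1.50212149
 -0.04456319]
[-0.53  0.15 -0.02  1.53  0.    1.46 -0.38] 4.6167
knob_top 0.74 [303. 163.] [548. 284. 146.]
carousel 0.67 [253. 150.] [502. 269.   0.]Traceback (most recent call last):
  File "<stdin>", line 11, in <module>
ValueError: it knows: beaker, carousel, cuvette_box, knob_top, mark_clip, pen, photometer, reagent_bottle, specimen_jar, steel_bowl, tab_top, tip_box, tube_rack
```

View pics/w1.png

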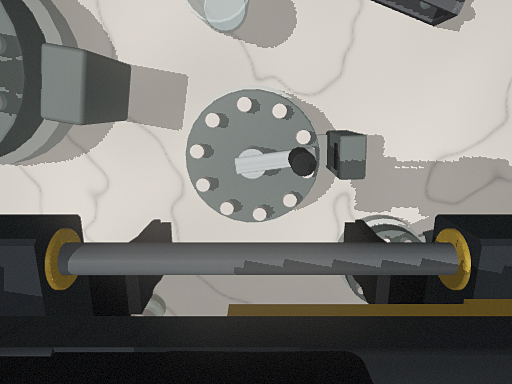

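The picture shows the right carousel: disc centre near (253,155), black knob near (302,162), reader to the right at (347,155). I'll measure the disc and caps more exactly, then grip the knob.

```bash
python3 - <<'E'
from h import *
s=observe();T=wristT(s)
im=cv2.cvtColor(cv2.imread('pics/w1.png'),cv2.COLOR_BGR2GRAY)
from scipy.optimize import least_squares
caps=[(245,104),(279,111),(303,137),(213,121),(197,152),(203,185),(227,209),(260,214),(290,201)]
P=np.array([ray("wrist",c,86,T)[:2] for c in caps])
f=least_squares(lambda p:np.hypot(*(P-p[:2]).T)-p[2],[500,270,60]);c=f.x[:2]
print(f.x,np.round(f.fun,1))
m=masks_of("wrist","carousel")
k=cv2.inRange(im,0,45)[140:185,280:325];n,l,st,ce=cv2.connectedComponentsWithStats(k);print(st[1:],ce[1:]+[280,140])
for px in((302,161),(303,163)):
    p=ray("wrist",px,146,T);print(p,np.hypot(*(p[:2]-c)),np.degrees(np.arctan2(*(p[:2]-c)[::-1])))
r=ray("wrist",(328,155),85,T);print("reader near edge",r)
E
```

```text
[505.15828431 266.68163641  62.26402602] [ 0.7 -0.1 -0.3 -0.6  0.1 -0.   0.3 -0.5  0.4]
[[  8   7  23  20 101]
 [ 32  16   2   2   2]
 [ 12  18   1   1   1]
 [ 35  21   1   1   1]
 [ 22  23  14  13  44]
 [ 12  28   1   1   1]
 [ 28  29   2   2   3]
 [ 13  30   1   1   1]
 [ 16  33   1   1   1]
 [ 20  35   1   1   1]] [[296.33663366 153.00990099]
 [312.5        156.5       ]
 [292.         158.        ]
 [315.         161.        ]
 [310.72727273 168.56818182]
 [292.         168.        ]
 [308.33333333 169.66666667]
 [293.         170.        ]
 [296.         173.        ]
 [300.         175.        ]]
[549.91513444 284.76486137 146.        ] 48.27192412315837 22.000312230556677
[551.22801376 283.06768875 146.        ] 48.89706210671441 19.5794234491387
reader near edge [586.92157963 288.4058978   85.        ]
```

```bash
python3 - <<'E'
from h import *
K=np.array([550.8,284.]);C=np.array([504.7,266.5])
a=np.radians(10)
move_gripper(60)
move_ptp([*K,180],ori(a))
print(move_l([*K,112],v=80,guard=12))
s=observe();print(np.round(s["position"],1),np.round(s["ft_force"],1))
move_gripper(15)
s=observe();print(s["width"],np.round(s["ft_force"],1),s["clock"])
v=K-C;t0=np.arctan2(v[1],v[0]);r=np.hypot(*v)
for i in range(1,5):
    t=t0+i*np.radians(15);rr=r+(50-r)*i/4
    move_l([*(C+rr*np.array([np.cos(t),np.sin(t)])),112],v=60)
    s=observe();print(np.round(s["position"],1),np.round(s["ft_force"],1),round(s["width"],1),round(s["clock"],2))
save('w2',snapshot("wrist"))
E
```

```text
False
[551.1 284.2 112.5] [ 0.1 -0.2 -0.7]
23.103495227642057 [-5.3 -1.7  3.4] 7.8833
[543.7 296.1 112. ] [-4.9 -1.6  2.9] 23.2 8.25
[535.3 305.9 112. ] [-2.  -1.3  1.7] 23.3 8.62
[524.9 313.  112. ] [ 1.3  3.1 -2.7] 23.1 8.98
[512.3 317.5 112.1] [ 0.3  6.3 -2.6] 23.1 9.35
```

View pics/w2.png

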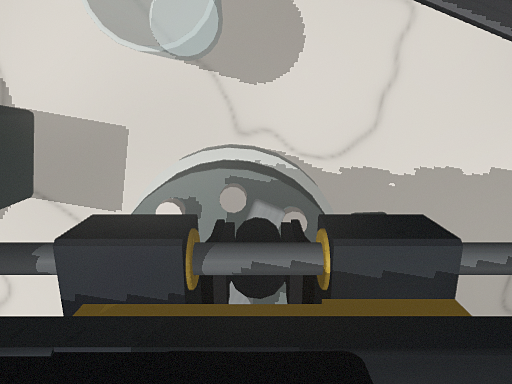

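The knob is gripped (black cylinder between the pads near (258,258), width 23.1) and forces are only a few newtons, so I finish the turn.

```bash
python3 - <<'E'
from h import *
K=np.array([550.8,284.]);C=np.array([504.7,266.5])
v=K-C;t0=np.arctan2(v[1],v[0])
for i in range(5,25):
    t=t0+i*np.radians(15)
    move_l([*(C+50*np.array([np.cos(t),np.sin(t)])),112],v=60)
    if i%3==0:
        s=observe();print(i,np.round(s["position"],1),np.round(s["ft_force"],1),round(s["width"],1),round(s["clock"],2))
    if np.linalg.norm(observe()["ft_force"])>50: print("stop",i);break
else:
    sleep(.3);move_gripper(60)
    p=observe()["position"];move_l([p[0],p[1],180],v=120)
    move_ptp([510,262,300],ori(np.radians(10)))
    s=observe();im=snapshot("wrist");T=wristT(s);save('w3',im);print(s["clock"])
    for r in spot_point("wrist","knob_top")[:3]: print(r["score"],r["location"],ray("wrist",r["location"],146,T))
E
```

```text
6 [485.3 315.8 112. ] [-4.4  9.6 -1. ] 23.1 10.13
9 [455.9 288.3 111.9] [-13.9   4.6   7.1] 23.0 11.23
12 [456.9 246.8 111.9] [-6.8 -4.7  6.9] 23.5 12.33
15 [484.8 221.7 112. ] [ 3.3  3.6 -4.1] 22.8 13.43
18 [521.5 222.7 112. ] [-2.3  9.8 -1.7] 23.3 14.53
21 [547.6 248.5 111.9] [-11.3   6.    5.4] 23.4 15.63
24 [549.4 284.1 111.9] [-9.3 -2.4  5.5] 23.2 16.73
19.225
0.75 [303.1, 165.6] [549.86859493 281.49467399 146.        ]
```

View pics/w3.png

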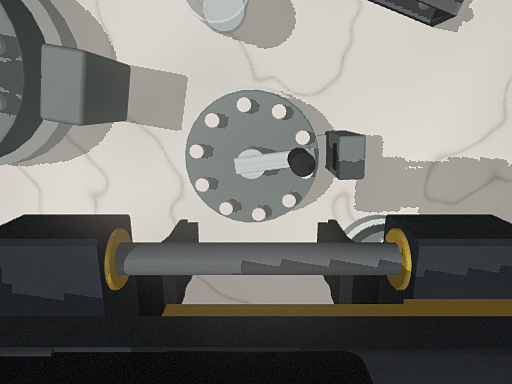

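The knob is back at (302,162), its starting pixel, so the full turn is done. Next I look at the photometer from above.

```bash
python3 - <<'E'
from h import *
q=observe()["joint_positions"]; q=list(q); q[0]=0.5; q[6]=0.7
move_joints(q)
move_ptp([535,-275,300],ori(0))
s=observe();print(np.round(s["joint_positions"],2),np.round(s["position"]),s["clock"])
im=snapshot("wrist");T=wristT(s);save('w4',im)
for l,z in(("tab_top",110),("mark_clip",35),("photometer",0)):
    for r in spot_point("wrist",l)[:3]: print(l,round(r["score"],2),np.round(r["location"],1),np.round(ray("wrist",r["location"],z,T),1))
for r in masks_of("wrist","mark_clip")[:3]: print(r["score"],r["box"])
save('w4z',cv2.resize(im,(800,600),interpolation=cv2.INTER_CUBIC))
E
```

```text
[ 0.42  0.21 -0.03  1.46  0.01  1.47  0.4 ] [ 536. -273.  300.] 21.775
tab_top 0.76 [286.6 161. ] [ 566.6 -261.4  110. ]
mark_clip 0.81 [225.7 146.5] [ 496.8 -255.1   35. ]
photometer 0.64 [279.3 147.2] [ 565.9 -259.8    0. ]
0.81 [218.1, 96.6, 20.9, 101.9]
```

View pics/w4z.png

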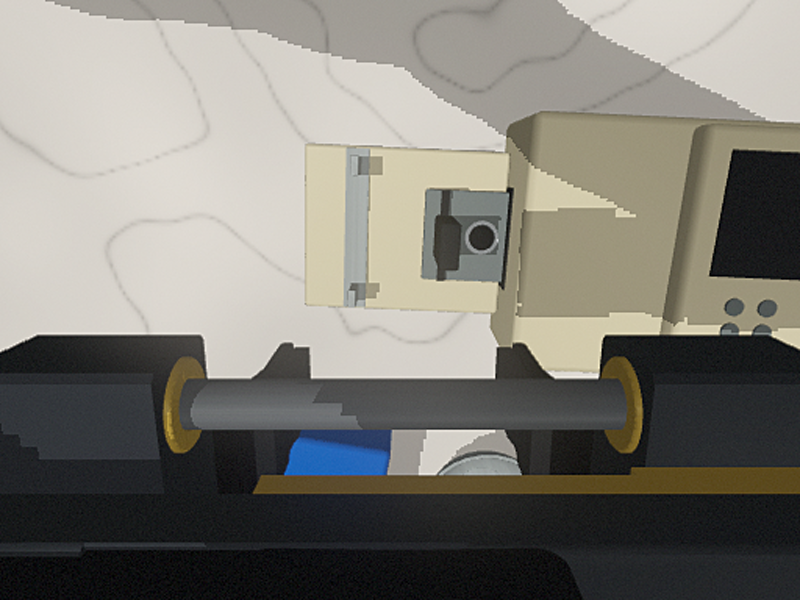

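The tab is near (286,161) native and the steel strip with its two fins is near (225,105) and (225,182). I zoom in to find the fin tops.

```bash
python3 - <<'E'
from h import *
im=cv2.imread('pics/w4.png')
cv2.imwrite('pics/w4c.png',cv2.resize(im[85:205,190:340],None,fx=5,fy=5,interpolation=cv2.INTER_CUBIC))
s=observe();T=wristT(s)
z=lambda p:np.array(p)*.64
for n,p,h in(("sillFL",(307,145),35),("sillFR",(305,305),35),("sillBR",(497,313),35),("sillBL",(508,153),35)):
    print(n,np.round(ray("wrist",z(p),h,T),1))
E
```

```text
sillFL [ 461.3 -193.7   35. ]
sillFR [ 454. -321.   35.]
sillBR [ 613.2 -328.1   35. ]
sillBL [ 616.4 -199.8   35. ]
```

View pics/w4c.png

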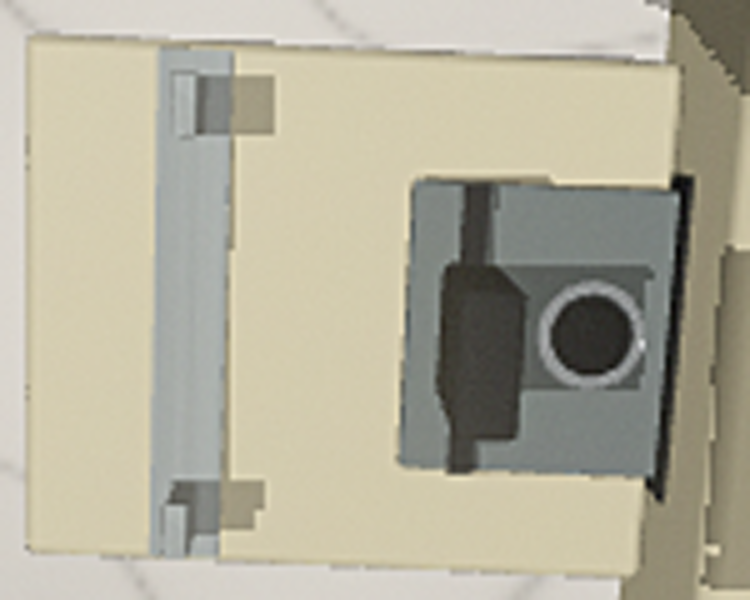

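```bash
python3 - <<'E'
from h import *
s=observe();T=wristT(s)
A=ray("wrist",(227,105.4),63,T);B=ray("wrist",(225.2,191),63,T);t=ray("wrist",(288.4,157.6),110,T)
print(A,B,np.linalg.norm(A-B),t)
y=(A-B)[:2];y/=np.hypot(*y);x=np.array([y[1],-y[0]]);print("x axis",x,np.degrees(np.arctan2(x[1],x[0])))
print("d along/lat",(t-(A+B)/2)[:2]@x,(t-(A+B)/2)[:2]@y)
move_l([515,-315,260],v=200)
s=observe();im=snapshot("wrist");T=wristT(s);save('w5',im)
np.save('T5.npy',T)
for l,z in(("tab_top",110),("mark_clip",35)):
    for r in spot_point("wrist",l)[:3]: print(l,round(r["score"],2),np.round(r["location"],1),np.round(ray("wrist",r["location"],z,T),1))
pa=proj("wrist",A,T);pb=proj("wrist",B,T);pt=proj("wrist",t,T);print(pa,pb,pt)
lo=np.floor(np.minimum(np.minimum(pa,pb),pt)-25).astype(int).clip(0);hi=np.ceil(np.maximum(np.maximum(pa,pb),pt)+25).astype(int);print(lo,hi)
c=im[lo[1]:hi[1],lo[0]:hi[0]];c=cv2.resize(c,None,fx=4,fy=4,interpolation=cv2.INTER_CUBIC);print(c.shape);save('w5c',c)
E
```

```text
[ 500.04009415 -208.48522941   63.        ] [ 495.58598485 -308.50837958   63.        ] 100.1222735459094 [ 566.5826716  -261.24176194  110.        ]
x axis [ 0.99900998 -0.0444867 ] -2.549741502801122
d along/lat 68.82366266302746 0.3170939531475282
tab_top 0.67 [315.6 116.9] [ 566.3 -258.4  110. ]
mark_clip 0.87 [239.3 113.1] [ 494.4 -256.3   35. ]
[242.83051868  64.1741168 ] [239.80071205 164.04078237] [315.74278009 120.1611838 ]
[214  39] [341 190]
(604, 508, 3)
```

View pics/w5c.png

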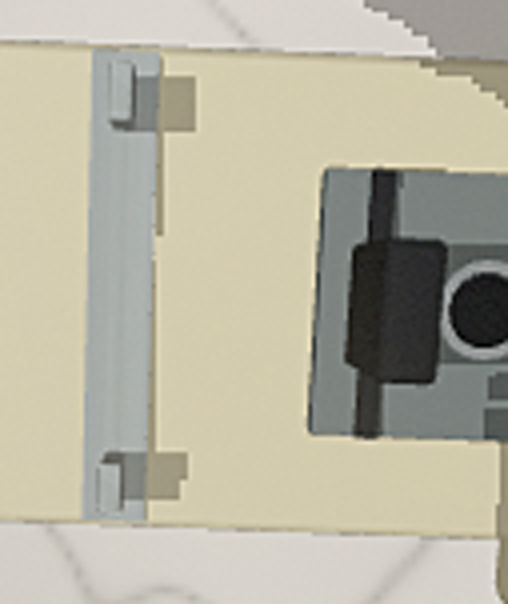

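Both views agree: fin spacing 100 mm as specified, tab about 69 mm behind the fins, photometer x-axis at -2.5°. I grip the tab and pull.

```bash
python3 - <<'E'
from h import *
T=np.load('T5.npy')
A=ray("wrist",(244.2,61.5),63,T);B=ray("wrist",(241.5,160.3),63,T);t=ray("wrist",(318,117),110,T)
y=(A-B)[:2];y/=np.hypot(*y);x=np.array([y[1],-y[0]]);d=(t-(A+B)/2)[:2]@x
print(A,B,t,np.linalg.norm(A-B),np.degrees(np.arctan2(x[1],x[0])),d)
d=(d+68.8)/2
a=np.radians(-2.5);R=ori(a);X=R[:2,0]
p=(t[:2]+[566.6,-261.2])/2
move_gripper(46)
move_ptp([*p,200],R)
print(move_l([*p,73],v=80,guard=10))
s=observe();print(np.round(s["position"],1),np.round(s["ft_force"],1))
move_gripper(8);sleep(.2)
s=observe();print(s["width"],np.round(s["position"],1),np.round(s["ft_force"],1),s["clock"])
if s["width"]<18:
    q=p-d*X; move_l([*q,73],v=40); sleep(.4)
    s=observe();print(s["width"],np.round(s["position"],1),"target",q,np.round(s["ft_force"],1),s["clock"])
    im=snapshot("wrist");save('w6',im);sc=snapshot("scene");save('s6',sc)
    T=wristT(s);np.save('T6.npy',T)
    c=sc[130:240,90:240];c=cv2.resize(c,(512,384),interpolation=cv2.INTER_CUBIC)
    save('v6',cv2.resize(np.vstack([im,c]),None,fx=.78,fy=.78,interpolation=cv2.INTER_AREA))
    print(proj("wrist",A,T),proj("wrist",B,T))
E
```

```text
[ 501.42642385 -205.99228741   63.        ] [ 497.44438074 -304.50864958   63.        ] [ 568.49070463 -258.47987352  110.        ] 98.59680665776897 -2.3146422427325746 69.1293870024491
False
[ 567.8 -260.    73.5] [-0.1 -0.5 -0.6]
13.781301651133544 [ 567.4 -259.8   73. ] [-2.4  0.2  2.4] 26.2833
13.69501777064517 [ 499.1 -257.1   73. ] target [ 498.64629792 -256.83173908] [ 8.4 -3.  -7.3] 28.5583
[257.9284159  137.22028076] [258.47522833 311.76536712]
```

View pics/v6.png

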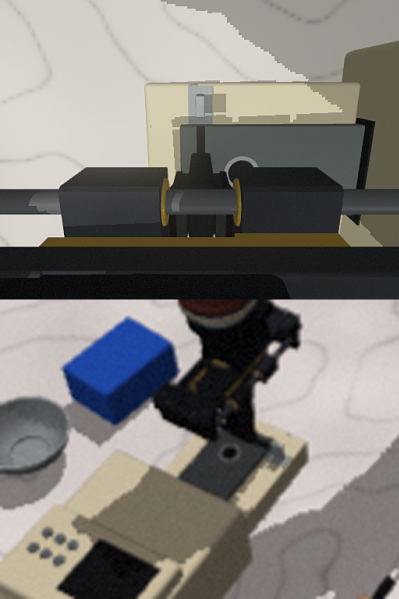

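The tray is out and gripped: width 13.7 mm, about 9 N spring reaction. The visible fin, at native column 257, lines up with the finger/tab plane, where the projection predicted 257.9. I hand in.

```bash
python3 - <<'E'
from h import *
s=observe();print(np.round(s["position"],1),round(s["width"],1),np.round(s["ft_force"],1),s["clock"])
snapshot("top")
for r in spot_point("top","knob_top")[:3]: print(r["score"],np.round(ray("top",r["location"],146)))
sign_off()
E
```

```text
[ 499.1 -257.1   73. ] 13.8 [ 7.9 -2.4 -7.3] 28.6583
0.6 [212. 331. 146.]
0.52 [ 485. -241.  146.]
0.44 [528. 281. 146.]
the job is handed in; nothing more can be done
```

I turned the middle-sized carousel one full turn counter-clockwise by its knob, with the tray shut. I then pulled the photometer's tray out about 68 mm and handed the job in while still gripping the tab, at about 29 s on the robot's clock.

**Carousel:** After the turn, the close-up wrist picture showed the knob back at its starting place to within about 3 mm. The last top-camera check disagreed: it put the knob about 20 mm off, at x = 528 instead of about 550. That was a low score (0.44), and the same camera had already read 538 before the turn. I trusted the close-up.

**Tray:** At hand-in the grip was 13.8 mm wide on the 14 mm tab, with about 8 N of spring pull on the wrist. Two close-up views put the marks 68.8 and 69.1 mm in front of the shut tab. The tab should therefore be within about 1–2 mm of the fin plane, against the 6 mm allowed. The last wrist view showed the one visible fin in line with the fingers; the gripper hid the other.

**Bystanders:** No unexpected contact force showed up along the way. I did not measure the other things' positions again before handing in.

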